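# Open the battery compartment of an upturned toy

### The arm

A 6-joint arm with a two-finger parallel gripper is mounted at the origin on the work surface. World frame = base frame: x ahead of the robot, y to its left, z up, the work surface at z = 0. Lengths are in m, angles in rad, forces in N, time in s.
With the tool pointing down it reaches from about 0.35 to 0.775 m from the base axis. Payload 7.3 kg.
Tool frame: the origin (TCP) lies on the front face of the gripper's body, between the roots of the fingers; the fingertips stand ahead of it and the grasp point (between the pads) lies 47 mm ahead of it (finger_overhang is the z of the fingertips in the tool frame, in m); z points along the fingers, y is the line along which they close (so a half turn about z gives the same grasp; the last joint's range is limited). The gripper opens to 92 mm and grips with 3 to 60 N. Pads are 19 mm wide; open, the fingers measure 130 mm over their backs; the gripper's body (75 mm by 190 mm) begins 47 mm behind the grasp point.
Start: joints at [-1.385, 0.342, 1.524, -0, 1.275, -0.146], TCP at [0.171, -0.496, 0.292] pointing down, gripper open.
Joint ranges: [-2.53, 2.53], [-0.77, 2.02], [0.04, 2.7], [-1, 4.14], [0.28, 2.66], [-3.11, 3.11]. Speed limits (rad/s): [2.57, 2.57, 3.14, 3.14, 3.14, 3.14].

### API

Orientations are given as [roll, pitch, yaw] about the fixed x, y, z axes, in that order (R = Rz(yaw) Ry(pitch) Rx(roll)).
In Python, from cell import * gives the robot as it stands. The module is installed in compiled form; this text tells all that it offers.
- The arm moves only by the tool arm_command, never from a script. Its argument "series" is a list of rows, each an object of numbers: "x", "y", "z": the shift along the tool's x, y, z in mm; "rx", "ry", "rz": the turn, a rotation vector about the tool's x, y, z in degrees. A call has 1 to 20 rows; each row is the pose to reach, as a shift and turn from the pose commanded when the call began, along the tool's axes at that moment; what a row does not reach only later rows make up. A row lasts 1/10 s, in which the tool goes at most 50 mm and 8.59 degrees, less where a joint would pass 70% of its speed; a pose out of reach is approached as far as the arm can. A call with a gripper value outside its range is refused whole. "hand" is the finger opening in mm, from 0 to 91.8, set as the call begins (left out, the last holds). The fingers move at their own pace and stop on an object; "squeeze" is the grip in N (left out, the last holds). Time passes only in rows, so rows that repeat a pose let the fingers close. It gives the time, the measured TCP pose, the force, the opening and the grip force at its end, in the units of the state.
- observe(): the state, without advancing time (a new reading comes with each control period).
- read_camera(name): name is "scene" or "top" or "wrist"; returns a dict with "pixels" (480x640x3 uint8, blue, green, red), "K" (3x3 intrinsics, pixels), "rvec" (rotation vector, rad) and "tvec" (3), from world to camera coordinates, as OpenCV has them. Camera axes: x right, y down, z forward; pixel columns grow to the right and rows downward; lengths in m; the calibration is good to about 2 mm. The wrist camera is an equidistant fisheye: a pixel r from the principal point sees the ray r / f radians off the axis. A picture is of the moment at which its call begins. There is no depth.
- hand_in(): hands the job in; it is judged then, once.
Trained networks look in a picture, given as the dict that the camera call returned (one of the last four; its "shot" number tells which), for a name from the list of things; names that differ only in an ending like _2 or _b are one class to them, and where a whole thing is asked for, a point or a joint stands for the part that bears it (a point fixed in the world has none). Each returns a list of dicts, best first, with "confidence" (0 to 1); they miss things now and then, are a little off and sometimes report something else, mostly with a low value. They report only what shows in the picture. A call takes as long as a camera call.
- boxes_of(picture, query): "point" ([x, y, z] in m, in world coordinates, good to about 4 mm: the middle of the surface that is visible of it).
- trace(picture, query): "pixels" (480x640 bool, what is visible of it).
- mark_of(picture, query): "point" ([x, y, z] in m, in world coordinates, good to about 4 mm: a listed point, or the origin of a listed thing).
The state is a dict: "time": time; "qpos": joint angles; "qvel": joint speeds; "joint_efforts": joint torques, N m; "tool_pos": TCP position; "tool_rot": TCP orientation; "contact_force": force on the tool from outside, world axes, zero at the start; "torque": the same for the moment, N m; "opening": finger opening in m; "grip_force": force on a finger pad.
Only numpy, scipy, OpenCV 4.12 (cv2) and the standard library are available. Lean on these libraries where they do the work, as an engineer would, in place of code of your own. Each camera call takes 0.05 s, during which the arm holds its last target. There are 200 camera calls.

### The job

Undo the toy's battery cover: turn its crossbar anticlockwise (seen from above) until you feel it come up against its stop, without forcing it, then lift the cover straight out of the toy. Set it down, not dropped, flat in the bay of the white foam insert with its crossbar upward, let go of it, and leave the other things on the bench where they are.

Things in the scene. Friction and masses are not known exactly. Their poses are not given: they have to be found in the camera images.
- toy: White round toy body, upside down, held fast in a plywood jig with wooden jaws; 148 mm across (jaws and three round bumps reach radius 84 mm), flat top face 78 mm above the bench. Origin on the bench on its axis, z up. A round opening of radius 40.5 mm in the top leads into a well.
- toy_seat (a point): Centre of the well floor (65 mm above the bench), on which the cover's underside rests; axes as the toy's. A fixed steel post (radius 8 mm, 8 mm high) stands here and guides the cover.
- toy_notch (a point): Middle of one of the two notches (about 28 mm wide, at toy +y and -y, 44 mm from the axis) in the lip round the opening, at the level of the top face. The cover's lugs can rise only through the notches; the lip is 5 mm thick, its underside 8 mm above the well floor.
- cover: Grey loose battery cover, 0.1 to 0.21 kg, in the toy's well. Origin: centre of its underside, z up. Disc of radius 36 mm, 15 mm high, with a blind hole below for the post. Two lugs (14 mm wide, 6 mm high, reaching radius 46 mm) at its +y and -y sides, held under the lip. It starts 0.8 to 1.35 rad clockwise of release.
- cover_end (a point): One end of the cover's crossbar: 58 mm from the axis along cover x, 20 mm above the cover's origin. The bar is 116 mm long along x, 12 mm wide, 15 to 25 mm above the origin; its ends overhang the toy's top face 2 mm clear of it.
- cover_grip (a point): Top of the raised grip in the middle of the crossbar, 42 mm above the cover's origin: 44 mm long (cover x), 14 mm wide (y), 27 mm high above the disc. Turned anticlockwise (positive about z) until cover x is parallel to toy x, the cover meets a hard stop 0.04 rad further; from 0.18 rad before parallel up to the stop it lifts straight up (15 mm to be clear).
- foam: White foam insert fixed on the bench, 195 x 195 mm, 35 mm high, with a square open bay 150 x 150 mm in its middle, 20 mm deep. Origin on the bench below its centre, z up, sides along x and y.
- foam_bay (a point): Centre of the bay's floor, 15 mm above the bench; axes as the foam's.
- screwdriver: Bystander: screwdriver about 190 mm long lying along its x, origin below its middle.
- stripper: Bystander: wire stripper with green handles, 165 mm long along its x, 16 mm high.
- dome: Bystander: blue plastic bowl-shaped shell, 110 mm across, 50 mm high, origin at its underside.
- jar: Bystander: closed jar 60 mm across, 70 mm high, origin at its underside.
- blank: Bystander: plain grey disc without bar or lugs, 80 mm across, 12 mm high, origin at its underside.
- cells: Bystander: black tray 100 x 80 x 22 mm with three small batteries, origin at its underside.

How it is judged:
On the way, in this order (a step that is already met when the one before it is completed fails the run):
1. the cover is turned to release (its bar within 0.2 rad of the toy's x) while still down in the well (angle between the x axis of cover and the x axis of toy, either way round below 0.2 rad and z of cover in the frame of toy_seat below 0.005 m and horizontal distance between cover and toy_seat below 0.01 m), for 0.1 s.
2. the cover is lifted clear of the well, at least 30 mm up (z of cover in the frame of toy_seat above 0.03 m), for 0.1 s.
3. the cover is lowered upright in the foam bay to within 8 mm of its floor while still held by the fingers (horizontal distance between cover and foam_bay below 0.045 m and angle between cover's own z axis and vertical below 0.1 rad and z of cover in the frame of foam_bay below 0.008 m and contact force between the fingers and cover above 0.3 N), for 0.02 s.
At the end, for the whole second after the job is handed in: The cover lies flat (within 0.1 rad, crossbar up) on the floor of the foam bay (height within 4 mm, its centre within 45 mm of the bay's centre), released and at rest (horizontal distance between cover and foam_bay below 0.045 m and angle between cover's own z axis and vertical below 0.1 rad and z of cover in the frame of foam_bay between -0.004 and 0.004 m and linear speed of cover below 0.02 m/s and angular speed of cover below 0.2 rad/s); the robot touches nothing.
It fails at once if the cover is forced against the toy (over 90 N) (contact force between cover and toy above 90 N).
It fails at once if a bystander is pushed more than 25 mm from its place (distance of any of screwdriver, stripper, dome, jar, blank, cells from where it was at the start of the episode above 0.025 m).
It also fails if it takes over 64 s, if anything falls off the work surface, if the arm or the gripper's body presses on something with over 40 N, if the wrist force passes 120 N, or if a joint passes its speed limit or range.

## Working session

There is one attempt and no reset: what is moved stays moved. The work goes in short steps, Python scripts to look and compute and a tool call to move; the robot and the scene stay as the last step left them, time stands still between calls to the robot, and variables do not carry over. Pictures are saved under pics/ and viewed, at most 10 in all, crops included, and the job is handed in when it is done.

Besides the shell and the picture viewer there is one more tool, called as a command line: name --argument value ..., lists and objects as JSON in quotes. arm_command: Moves the arm, as the interface text tells. Its arguments: {"type":"object","properties":{"series":{"type":"array"},"hand":{"type":"number"},"squeeze":{"type":"number"}},"required":["series"]}

```bash
mkdir -p pics; python3 - <<'E'
from cell import *
import cv2,numpy as np
s=observe()
print({k:np.round(v,3).tolist() for k,v in s.items()})
for c in ["top","scene"]:
    p=read_camera(c); cv2.imwrite(f"pics/{c}0.png",p["pixels"])
    for q in ["toy","toy_seat","toy_notch","cover","cover_end","cover_grip","foam","foam_bay"]:
        print(c,q,[(np.round(d["point"],4).tolist(),round(d["confidence"],2)) for d in mark_of(p,q)][:4])
E
```

```text
{'time': 0.0, 'qpos': [-1.385, 0.343, 1.525, 0.0, 1.275, -0.146], 'qvel': [0.001, -0.0, 0.001, -0.002, 0.0, 0.001], 'joint_efforts': [-0.001, -43.124, -24.422, 0.072, 0.056, -0.0], 'tool_pos': [0.171, -0.496, 0.292], 'tool_rot': [-3.14, -0.0, 0.332], 'contact_force': [0.071, -0.05, -0.449], 'torque': [0.027, -0.01, 0.004], 'grip_force': 0.0, 'opening': 0.092}
top toy [([0.5459, 0.1845, 0.002], 0.91)]
top toy_seat [([0.5456, 0.1838, 0.0643], 0.8)]
top toy_notch [([0.5045, 0.1998, 0.082], 0.94)]
top cover [([0.5481, 0.1853, 0.0616], 0.57)]
top cover_end [([0.5469, 0.1803, 0.0644], 0.38)]
top cover_grip [([0.5456, 0.1833, 0.1055], 0.95)]
top foam [([0.5365, -0.1853, 0.0008], 0.7)]
top foam_bay [([0.5346, -0.1873, 0.0149], 0.98)]
scene toy [([0.5452, 0.1848, 0.0007], 0.94)]
scene toy_seat [([0.5468, 0.1843, 0.0609], 0.78)]
scene toy_notch [([0.5011, 0.1996, 0.0812], 0.79), ([0.7742, -0.2098, -0.0014], 0.27), ([0.6026, 0.1743, 0.0857], 0.19)]
scene cover [([0.5455, 0.186, 0.068], 0.93)]
scene cover_end [([0.6022, 0.176, 0.0847], 0.86), ([0.5446, 0.1828, 0.0656], 0.66)]
scene cover_grip [([0.5425, 0.1854, 0.1052], 0.95), ([0.7603, 0.044, 0.002], 0.21)]
scene foam [([0.5411, -0.1843, 0.0012], 0.97), ([0.7625, 0.276, 0.003], 0.19)]
scene foam_bay [([0.5402, -0.1851, 0.0159], 0.71)]
```

View pics/top0.png

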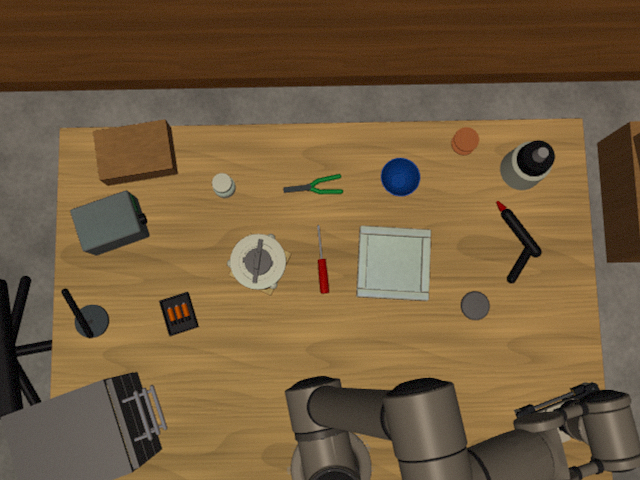

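View pics/scene0.png

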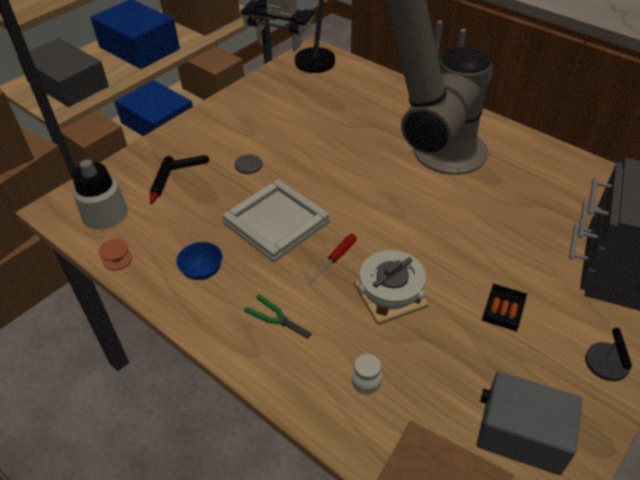

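The top view shows the toy at (258,262) with its bar nearly along world x. The foam is at (394,263), the screwdriver at (322,260) between them, and the route above is clear. Next I move above the toy for a wrist view.

arm_command --series '[{"x": 40,"y": -21,"rz": 2},{"x": 85,"y": -44,"rz": 4},{"x": 127,"y": -66,"rz": 6},{"x": 170,"y": -88,"rz": 8},{"x": 212,"y": -110,"rz": 10},{"x": 254,"y": -132,"rz": 12},{"x": 297,"y": -154,"rz": 14},{"x": 339,"y": -176,"rz": 16},{"x": 382,"y": -198,"rz": 18},{"x": 424,"y": -220,"rz": 20},{"x": 446,"y": -263,"rz": 22},{"x": 468,"y": -306,"rz": 24},{"x": 490,"y": -349,"rz": 26},{"x": 511,"y": -392,"rz": 27},{"x": 533,"y": -435,"rz": 27.5},{"x": 555,"y": -478,"rz": 27.5},{"x": 576,"y": -520,"rz": 27.5},{"x": 576,"y": -520,"rz": 27.5},{"x": 576,"y": -520,"rz": 27.5},{"x": 576,"y": -520,"rz": 27.5}]' --hand 60 --squeeze 30

```text
invalid input
```

arm_command --series '[{"x": 40,"y": -21,"z": 0,"rx": 0,"ry": 0,"rz": 2},{"x": 85,"y": -44,"z": 0,"rx": 0,"ry": 0,"rz": 4}]'

```text
time: 1.1
tool_pos: [0.2366, -0.4274, 0.2919]
tool_rot: [3.141, -0.0, 0.257]
contact_force: [0.3, -0.5, -0.1]
opening: 0.0917
grip_force: 0.0
```

arm_command --series '[{"x": 41,"y": -25,"z": 0,"rx": 0,"ry": 0,"rz": 2},{"x": 82,"y": -50,"z": 0,"rx": 0,"ry": 0,"rz": 4},{"x": 122,"y": -75,"z": 0,"rx": 0,"ry": 0,"rz": 6},{"x": 163,"y": -100,"z": 0,"rx": 0,"ry": 0,"rz": 8},{"x": 204,"y": -125,"z": 0,"rx": 0,"ry": 0,"rz": 10},{"x": 245,"y": -150,"z": 0,"rx": 0,"ry": 0,"rz": 12},{"x": 285,"y": -175,"z": 0,"rx": 0,"ry": 0,"rz": 14},{"x": 326,"y": -199,"z": 0,"rx": 0,"ry": 0,"rz": 16},{"x": 344,"y": -243,"z": 0,"rx": 0,"ry": 0,"rz": 18},{"x": 362,"y": -287,"z": 0,"rx": 0,"ry": 0,"rz": 20},{"x": 380,"y": -331,"z": 0,"rx": 0,"ry": 0,"rz": 22},{"x": 400,"y": -375,"z": 0,"rx": 0,"ry": 0,"rz": 23.5},{"x": 420,"y": -420,"z": 0,"rx": 0,"ry": 0,"rz": 23.5},{"x": 440,"y": -465,"z": 0,"rx": 0,"ry": 0,"rz": 23.5},{"x": 457,"y": -510,"z": 0,"rx": 0,"ry": 0,"rz": 23.5},{"x": 457,"y": -510,"z": 0,"rx": 0,"ry": 0,"rz": 23.5},{"x": 457,"y": -510,"z": 0,"rx": 0,"ry": 0,"rz": 23.5},{"x": 457,"y": -510,"z": 0,"rx": 0,"ry": 0,"rz": 23.5}]' --hand 60 --squeeze 30

```text
time: 2.9
tool_pos: [0.546, 0.1825, 0.2921]
tool_rot: [3.141, 0.0, -0.149]
contact_force: [0.1, -0.1, -0.3]
opening: 0.0599
grip_force: 0.0
```

```bash
cat > h.py <<'E'
from cell import *
import cv2,numpy as np
def onplane(p,px,z):
    u=cv2.fisheye.undistortPoints(np.float64(px).reshape(-1,1,2),p["K"],np.zeros(4)).reshape(-1,2)
    R=cv2.Rodrigues(np.float64(p["rvec"]))[0]; c=-R.T@np.float64(p["tvec"]).ravel()
    d=np.c_[u,np.ones(len(u))]@R
    return c+d*((z-c[2])/d[:,2])[:,None]
def marks(p,qs,n=3):
    for q in qs: print(q,[(np.round(d["point"],4).tolist(),round(d["confidence"],2)) for d in mark_of(p,q)][:n])
E
python3 - <<'E'
from h import *
p=read_camera("wrist"); cv2.imwrite("pics/w1.png",p["pixels"]); np.savez("w1.npz",**p)
marks(p,["toy","toy_seat","toy_notch","cover","cover_end","cover_grip"])
E
```

```text
toy []
toy_seat []
toy_notch [([0.5061, 0.2013, 0.0803], 0.73)]
cover [([0.5435, 0.185, 0.1083], 0.69), ([0.5424, 0.1841, 0.0628], 0.57)]
cover_end [([0.6044, 0.1697, 0.0865], 0.58)]
cover_grip [([0.5444, 0.1826, 0.1032], 0.66)]
```

View pics/w1.png

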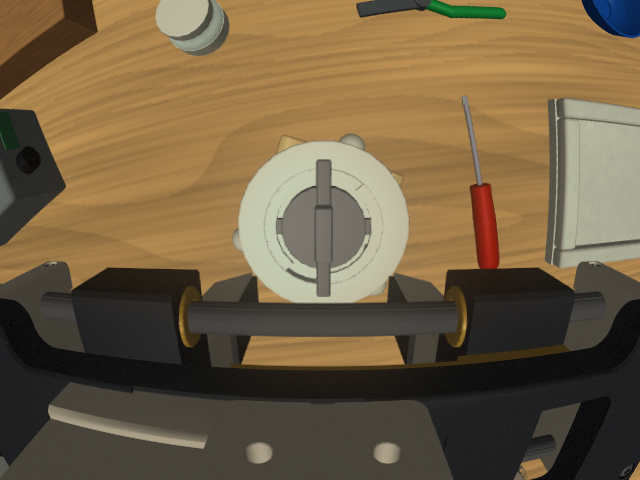

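```bash
python3 - <<'E'
from h import *
p=dict(np.load("w1.npz",allow_pickle=True))
e=onplane(p,[[323.5,160],[323.5,296]],.090);print("bar",e,np.degrees(np.arctan2(*(e[0]-e[1])[1::-1])),np.linalg.norm(e[0]-e[1]))
print("grip",onplane(p,[[315.5,207],[332,207],[315,264],[332.5,264]],.107).round(4))
cv2.imwrite("pics/w1c.png",cv2.resize(p["pixels"][130:310,225:425],None,fx=3.2,fy=3.2,interpolation=2))
E
```

```text
bar [[0.60355076 0.17440581 0.09      ]
 [0.49055883 0.19135992 0.09      ]] -8.533404944493967 0.11425680984170797
grip [[0.5699 0.1857 0.107 ]
 [0.568  0.1733 0.107 ]
 [0.5254 0.193  0.107 ]
 [0.5234 0.1794 0.107 ]]
```

View pics/w1c.png

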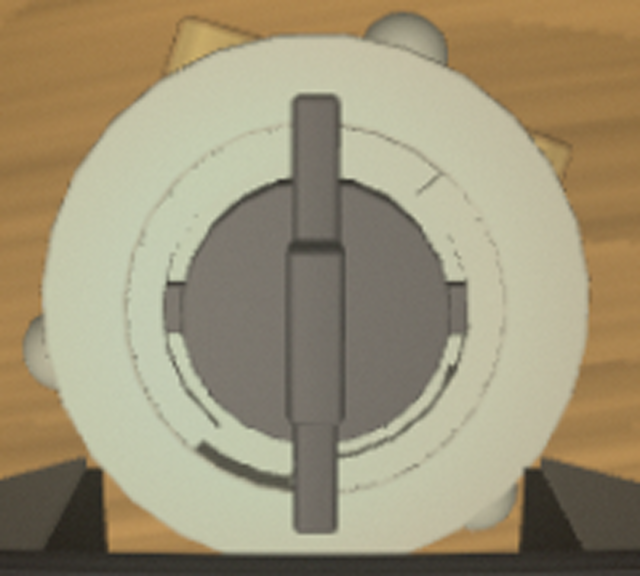

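The bar runs at -8.5° and is centred at (0.547, 0.183). The notch edges at (200,445) and (427,183) in the crop suggest a turn of about 70–78°.

```bash
python3 -c "
import cell;print(getattr(cell,'finger_overhang',None),[n for n in dir(cell) if n[0]!='_'])"
```

```text
0.0655 ['IKError', 'boxes_of', 'finger_overhang', 'hand_in', 'mark_of', 'observe', 'read_camera', 'trace']
```

arm_command --series '[{"x": 0,"y": 0,"z": 30,"rx": 0,"ry": 0,"rz": 0},{"x": 0,"y": 0,"z": 60,"rx": 0,"ry": 0,"rz": 0},{"x": 0,"y": 0,"z": 90,"rx": 0,"ry": 0,"rz": 0},{"x": 0,"y": 0,"z": 110,"rx": 0,"ry": 0,"rz": 0},{"x": 0,"y": 0,"z": 125,"rx": 0,"ry": 0,"rz": 0},{"x": 0,"y": 0,"z": 135,"rx": 0,"ry": 0,"rz": 0},{"x": 0,"y": 0,"z": 138,"rx": 0,"ry": 0,"rz": 0},{"x": 0,"y": 0,"z": 138,"rx": 0,"ry": 0,"rz": 0}]'

```text
time: 4.05
tool_pos: [0.5462, 0.1834, 0.1543]
tool_rot: [3.141, -0.0, -0.148]
contact_force: [-0.0, -0.4, 1.2]
opening: 0.06
grip_force: 0.0
```

arm_command --series '[{"x": 0,"y": 0,"z": 4,"rx": 0,"ry": 0,"rz": 0},{"x": 0,"y": 0,"z": 6,"rx": 0,"ry": 0,"rz": 0},{"x": 0,"y": 0,"z": 6,"rx": 0,"ry": 0,"rz": 0}]'

```text
time: 4.35
tool_pos: [0.546, 0.1835, 0.1483]
tool_rot: [3.142, -0.0, -0.148]
contact_force: [1.0, -0.3, -0.8]
opening: 0.0604
grip_force: 0.0
```

arm_command --series '[{"x": 0,"y": 0,"z": 0,"rx": 0,"ry": 0,"rz": 0},{"x": 0,"y": 0,"z": 0,"rx": 0,"ry": 0,"rz": 0},{"x": 0,"y": 0,"z": 0,"rx": 0,"ry": 0,"rz": 0},{"x": 0,"y": 0,"z": 0,"rx": 0,"ry": 0,"rz": 0},{"x": 0,"y": 0,"z": 0,"rx": 0,"ry": 0,"rz": 0},{"x": 0,"y": 0,"z": 0,"rx": 0,"ry": 0,"rz": 0},{"x": 0,"y": 0,"z": 0,"rx": 0,"ry": 0,"rz": 0},{"x": 0,"y": 0,"z": 0,"rx": 0,"ry": 0,"rz": 0}]' --hand 8 --squeeze 35

```text
time: 5.15
tool_pos: [0.546, 0.1834, 0.1482]
tool_rot: [3.141, 0.0, -0.148]
contact_force: [0.1, -1.3, 0.8]
opening: 0.0139
grip_force: 35.0
```

arm_command --series '[{"x": 0,"y": 0,"z": 0,"rx": 0,"ry": 0,"rz": -4},{"x": 0,"y": 0,"z": 0,"rx": 0,"ry": 0,"rz": -8},{"x": 0,"y": 0,"z": 0,"rx": 0,"ry": 0,"rz": -12},{"x": 0,"y": 0,"z": 0,"rx": 0,"ry": 0,"rz": -16},{"x": 0,"y": 0,"z": 0,"rx": 0,"ry": 0,"rz": -20},{"x": 0,"y": 0,"z": 0,"rx": 0,"ry": 0,"rz": -20}]'

```text
time: 5.75
tool_pos: [0.546, 0.1834, 0.1482]
tool_rot: [3.141, 0.0, 0.202]
contact_force: [-0.8, -0.5, 0.1]
opening: 0.0138
grip_force: 35.0
```

```bash
python3 -c "
from cell import *;s=observe();print(s['torque'],s['contact_force'],s['tool_rot'])"
```

```text
[-0.09875771  0.06880284  0.00926505] [-0.76955955 -0.45689847  0.0742647 ] [3.14139807e+00 2.03397827e-04 2.01531900e-01]
```

arm_command --series '[{"x": 0,"y": 0,"z": 0,"rx": 0,"ry": 0,"rz": -4},{"x": 0,"y": 0,"z": 0,"rx": 0,"ry": 0,"rz": -8},{"x": 0,"y": 0,"z": 0,"rx": 0,"ry": 0,"rz": -12},{"x": 0,"y": 0,"z": 0,"rx": 0,"ry": 0,"rz": -16},{"x": 0,"y": 0,"z": 0,"rx": 0,"ry": 0,"rz": -20},{"x": 0,"y": 0,"z": 0,"rx": 0,"ry": 0,"rz": -24},{"x": 0,"y": 0,"z": 0,"rx": 0,"ry": 0,"rz": -28},{"x": 0,"y": 0,"z": 0,"rx": 0,"ry": 0,"rz": -32},{"x": 0,"y": 0,"z": 0,"rx": 0,"ry": 0,"rz": -36},{"x": 0,"y": 0,"z": 0,"rx": 0,"ry": 0,"rz": -40},{"x": 0,"y": 0,"z": 0,"rx": 0,"ry": 0,"rz": -42},{"x": 0,"y": 0,"z": 0,"rx": 0,"ry": 0,"rz": -42}]'

```text
time: 6.95
tool_pos: [0.546, 0.1835, 0.1482]
tool_rot: [3.142, 0.0, 0.933]
contact_force: [0.1, -0.1, 0.2]
opening: 0.0137
grip_force: 35.0
```

```bash
python3 - <<'E'
from h import *
s=observe();print(s['torque'],s['contact_force'],s['tool_rot'])
p=read_camera("top");marks(p,["cover_end","toy_notch","cover_grip"]);cv2.imwrite("pics/t2.png",cv2.resize(p["pixels"][210:310,200:320],None,fx=5,fy=5,interpolation=2))
E
```

```text
[-0.08295426 -0.03073895  0.01738951] [ 0.06711864 -0.13229268  0.17557005] [3.14154702e+00 1.25273439e-05 9.32547948e-01]
cover_end [([0.5452, 0.1794, 0.0039], 0.67)]
toy_notch [([0.5052, 0.2013, 0.0814], 0.82), ([0.5345, -0.187, 0.0141], 0.24)]
cover_grip [([0.5437, 0.1844, 0.1066], 0.41)]
```

arm_command --series '[{"x": 0,"y": 0,"z": 0,"rx": 0,"ry": 0,"rz": -2},{"x": 0,"y": 0,"z": 0,"rx": 0,"ry": 0,"rz": -4},{"x": 0,"y": 0,"z": 0,"rx": 0,"ry": 0,"rz": -6},{"x": 0,"y": 0,"z": 0,"rx": 0,"ry": 0,"rz": -6}]'

```text
time: 7.55
tool_pos: [0.546, 0.1834, 0.1482]
tool_rot: [3.141, 0.0, 1.038]
contact_force: [-0.1, -0.5, 0.1]
opening: 0.0138
grip_force: 35.0
```

```bash
python3 -c "
from cell import *;s=observe();print(s['torque'],s['contact_force'],s['tool_rot'],s['qpos'])"
```

```text
[-0.09902215 -0.03076204  0.11570872] [-0.06304811 -0.53932067  0.12813983] [3.14149363e+00 6.81496023e-05 1.03807211e+00] [ 1.91135703e-01  5.80494957e-01  1.56511127e+00 -1.38978080e-04
  9.95957372e-01  7.23935476e-01]
```

arm_command --series '[{"x": 0,"y": 0,"z": 0,"rx": 0,"ry": 0,"rz": -1},{"x": 0,"y": 0,"z": 0,"rx": 0,"ry": 0,"rz": -2},{"x": 0,"y": 0,"z": 0,"rx": 0,"ry": 0,"rz": -2}]'

```text
time: 7.85
tool_pos: [0.546, 0.1835, 0.1482]
tool_rot: [3.141, 0.0, 1.074]
contact_force: [-0.3, -0.6, 0.6]
opening: 0.0135
grip_force: 35.0
```

```bash
python3 -c "
from cell import *;s=observe();print(s['torque'],s['contact_force'],s['tool_rot'])"
```

```text
[-0.05805016  0.04176514 -0.03873088] [-0.26226602 -0.6224983   0.60343797] [3.14149837e+00 5.09591201e-05 1.07385550e+00]
```

Still free, so I keep going in 2–3° steps.

arm_command --series '[{"x": 0,"y": 0,"z": 0,"rx": 0,"ry": 0,"rz": -1},{"x": 0,"y": 0,"z": 0,"rx": 0,"ry": 0,"rz": -2},{"x": 0,"y": 0,"z": 0,"rx": 0,"ry": 0,"rz": -3},{"x": 0,"y": 0,"z": 0,"rx": 0,"ry": 0,"rz": -3}]'

```text
time: 8.25
tool_pos: [0.5459, 0.183, 0.1482]
tool_rot: [-3.142, 0.001, 1.126]
contact_force: [-1.4, -3.8, 1.4]
opening: 0.0137
grip_force: 35.0
```

```bash
python3 -c "
from cell import *;s=observe();print(s['torque'],s['contact_force'],s['tool_rot'])"
```

```text
[-0.63929611  0.10991014 -0.21548138] [-1.44974756 -3.80121307  1.35229136] [-3.14156111e+00  9.31665501e-04  1.12637699e+00]
```

arm_command --series '[{"x": 0,"y": 0,"z": 0,"rx": 0,"ry": 0,"rz": -0.5},{"x": 0,"y": 0,"z": 0,"rx": 0,"ry": 0,"rz": -1},{"x": 0,"y": 0,"z": 0,"rx": 0,"ry": 0,"rz": -1}]'

```text
time: 8.55
tool_pos: [0.5459, 0.1827, 0.1482]
tool_rot: [-3.141, 0.001, 1.143]
contact_force: [-1.4, -5.8, 2.4]
opening: 0.0137
grip_force: 35.1
```

```bash
python3 -c "
from cell import *;s=observe();print(s['torque'],s['contact_force'],s['tool_rot'])"
```

```text
[-1.08532951  0.26740773 -0.4021897 ] [-1.35432899 -5.80985231  2.44747696] [-3.14146006e+00  1.38446387e-03  1.14324911e+00]
```

A steady torque rise with angle means the stop has been reached at yaw ≈ 1.11. I back off 3° to unload it, then lift.

arm_command --series '[{"x": 0,"y": 0,"z": 0,"rx": 0,"ry": 0,"rz": 2},{"x": 0,"y": 0,"z": 0,"rx": 0,"ry": 0,"rz": 3.5},{"x": 0,"y": 0,"z": 0,"rx": 0,"ry": 0,"rz": 3.5},{"x": 0,"y": 0,"z": -1,"rx": 0,"ry": 0,"rz": 3.5},{"x": 0,"y": 0,"z": -3,"rx": 0,"ry": 0,"rz": 3.5},{"x": 0,"y": 0,"z": -5,"rx": 0,"ry": 0,"rz": 3.5}]'

```text
time: 9.15
tool_pos: [0.5458, 0.1836, 0.153]
tool_rot: [-3.141, 0.0, 1.083]
contact_force: [0.8, 0.5, -2.5]
opening: 0.0141
grip_force: 35.0
```

```bash
python3 -c "
from cell import *;s=observe();print(s['torque'],s['contact_force'],s['tool_rot'])"
```

```text
[-0.11478895 -0.07219667 -0.01864599] [ 0.810893    0.49427652 -2.46300274] [-3.14096784e+00  2.97407079e-04  1.08261361e+00]
```

arm_command --series '[{"x": 0,"y": 0,"z": -4,"rx": 0,"ry": 0,"rz": 0},{"x": 0,"y": 0,"z": -9,"rx": 0,"ry": 0,"rz": 0},{"x": 0,"y": 0,"z": -15,"rx": 0,"ry": 0,"rz": 0},{"x": 0,"y": 0,"z": -25,"rx": 0,"ry": 0,"rz": 0},{"x": 0,"y": 0,"z": -40,"rx": 0,"ry": 0,"rz": 0},{"x": 0,"y": 0,"z": -60,"rx": 0,"ry": 0,"rz": 0},{"x": 0,"y": 0,"z": -80,"rx": 0,"ry": 0,"rz": 0},{"x": 0,"y": 0,"z": -95,"rx": 0,"ry": 0,"rz": 0},{"x": 0,"y": 0,"z": -95,"rx": 0,"ry": 0,"rz": 0},{"x": 0,"y": 0,"z": -95,"rx": 0,"ry": 0,"rz": 0}]'

```text
time: 10.15
tool_pos: [0.5459, 0.1835, 0.2484]
tool_rot: [3.141, -0.0, 1.082]
contact_force: [1.2, 0.2, -2.5]
opening: 0.0139
grip_force: 35.0
```

```bash
python3 - <<'E'
from h import *
s=observe();print(s['torque'],s['contact_force'],s['tool_rot'],s['opening'])
p=read_camera("scene");marks(p,["cover","cover_grip","foam_bay"]);cv2.imwrite("pics/s2.png",p["pixels"])
E
```

```text
[-0.05292799 -0.03026937  0.02932607] [ 1.17558042  0.19499554 -2.50628821] [ 3.14115548e+00 -2.67129759e-04  1.08225551e+00] 0.0138993873146276
cover [([0.5457, 0.1871, 0.1665], 0.65)]
cover_grip [([0.5406, 0.1827, 0.2042], 0.83)]
foam_bay [([0.5397, -0.1841, 0.015], 0.91)]
```

View pics/s2.png

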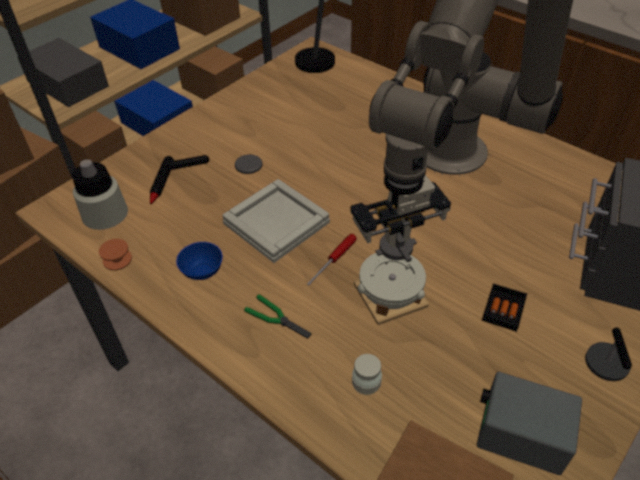

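The cover hangs upright from the gripper at (398,245), clear of the toy, and the bystanders haven't moved. Next I carry it to the bay.

arm_command --series '[{"x": -10,"y": 5,"z": 0,"rx": 0,"ry": 0,"rz": 0},{"x": -30,"y": 15,"z": 0,"rx": 0,"ry": 0,"rz": 0},{"x": -60,"y": 30,"z": 0,"rx": 0,"ry": 0,"rz": 0},{"x": -90,"y": 45,"z": 0,"rx": 0,"ry": 0,"rz": 0},{"x": -120,"y": 60,"z": 0,"rx": 0,"ry": 0,"rz": 0},{"x": -150,"y": 75,"z": 0,"rx": 0,"ry": 0,"rz": 0},{"x": -180,"y": 90,"z": 0,"rx": 0,"ry": 0,"rz": 0},{"x": -210,"y": 105,"z": 0,"rx": 0,"ry": 0,"rz": 0},{"x": -240,"y": 120,"z": 0,"rx": 0,"ry": 0,"rz": 0},{"x": -270,"y": 135,"z": 0,"rx": 0,"ry": 0,"rz": 0},{"x": -300,"y": 150,"z": 0,"rx": 0,"ry": 0,"rz": 0},{"x": -320,"y": 161,"z": 15,"rx": 0,"ry": 0,"rz": 0},{"x": -329,"y": 166,"z": 35,"rx": 0,"ry": 0,"rz": 0},{"x": -329,"y": 166,"z": 60,"rx": 0,"ry": 0,"rz": 0},{"x": -329,"y": 166,"z": 80,"rx": 0,"ry": 0,"rz": 0},{"x": -329,"y": 166,"z": 90,"rx": 0,"ry": 0,"rz": 0},{"x": -329,"y": 166,"z": 90,"rx": 0,"ry": 0,"rz": 0},{"x": -329,"y": 166,"z": 90,"rx": 0,"ry": 0,"rz": 0}]'

```text
time: 12.15
tool_pos: [0.5385, -0.1853, 0.1588]
tool_rot: [3.141, 0.0, 1.082]
contact_force: [0.8, 0.3, -2.0]
opening: 0.014
grip_force: 35.0
```

```bash
python3 - <<'E'
from h import *
s=observe();print(s['tool_pos'],s['contact_force'],s['tool_rot'],s['opening'])
p=read_camera("wrist");marks(p,["cover","foam_bay","foam"])
p=read_camera("scene");marks(p,["cover","cover_grip","foam_bay"]);cv2.imwrite("pics/s3.png",cv2.resize(p["pixels"][100:300,170:440],None,fx=2.9,fy=2.9))
E
```

```text
[ 0.53845737 -0.1852631   0.15884529] [ 0.84016988  0.31863609 -1.98677284] [3.14065525e+00 1.29179120e-04 1.08228117e+00] 0.014015253420617171
cover []
foam_bay []
foam []
cover [([0.5362, -0.1807, 0.0802], 0.66), ([0.4126, 0.4063, -0.0022], 0.44)]
cover_grip [([0.5339, -0.1837, 0.1139], 0.71)]
foam_bay [([0.5398, -0.1846, 0.0136], 0.82)]
```

View pics/s3.png

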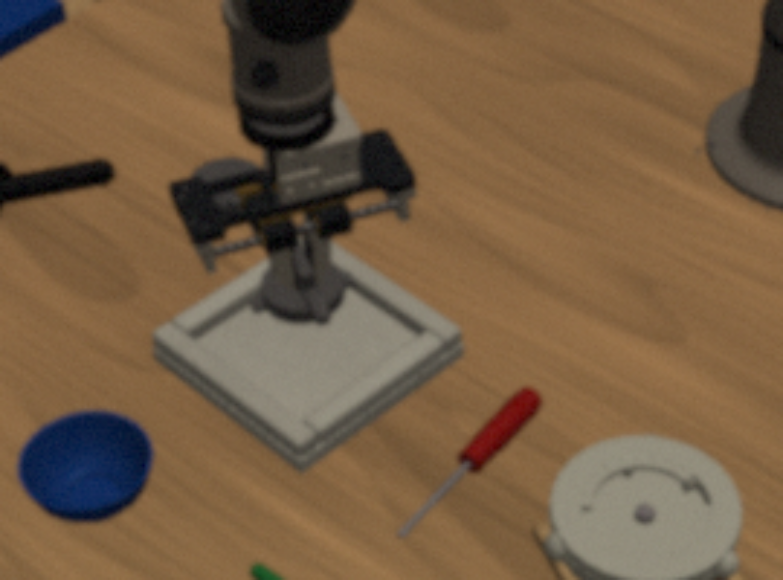

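The cover is centred above the bay at (300,285), with clearance all round. I lower it next.

arm_command --series '[{"x": 0,"y": 0,"z": 15,"rx": 0,"ry": 0,"rz": 0},{"x": 0,"y": 0,"z": 30,"rx": 0,"ry": 0,"rz": 0},{"x": 0,"y": 0,"z": 42,"rx": 0,"ry": 0,"rz": 0},{"x": 0,"y": 0,"z": 50,"rx": 0,"ry": 0,"rz": 0},{"x": 0,"y": 0,"z": 54,"rx": 0,"ry": 0,"rz": 0},{"x": 0,"y": 0,"z": 56,"rx": 0,"ry": 0,"rz": 0},{"x": 0,"y": 0,"z": 57,"rx": 0,"ry": 0,"rz": 0},{"x": 0,"y": 0,"z": 58,"rx": 0,"ry": 0,"rz": 0},{"x": 0,"y": 0,"z": 59,"rx": 0,"ry": 0,"rz": 0},{"x": 0,"y": 0,"z": 59,"rx": 0,"ry": 0,"rz": 0},{"x": 0,"y": 0,"z": 59,"rx": 0,"ry": 0,"rz": 0}]'

```text
time: 13.65
tool_pos: [0.5383, -0.185, 0.0994]
tool_rot: [3.141, 0.0, 1.082]
contact_force: [-0.1, 0.1, -2.3]
opening: 0.0138
grip_force: 35.0
```

arm_command --series '[{"x": 0,"y": 0,"z": 0.5,"rx": 0,"ry": 0,"rz": 0},{"x": 0,"y": 0,"z": 1,"rx": 0,"ry": 0,"rz": 0},{"x": 0,"y": 0,"z": 1.2,"rx": 0,"ry": 0,"rz": 0},{"x": 0,"y": 0,"z": 1.2,"rx": 0,"ry": 0,"rz": 0}]'

```text
time: 14.05
tool_pos: [0.5382, -0.185, 0.0982]
tool_rot: [3.141, 0.0, 1.082]
contact_force: [-0.5, 1.3, 0.7]
opening: 0.0138
grip_force: 35.0
```

arm_command --series '[{"x": 0,"y": 0,"z": 0.3,"rx": 0,"ry": 0,"rz": 0},{"x": 0,"y": 0,"z": 0.3,"rx": 0,"ry": 0,"rz": 0}]'

```text
time: 14.25
tool_pos: [0.5382, -0.1849, 0.0982]
tool_rot: [3.141, 0.0, 1.082]
contact_force: [-2.3, 1.6, 5.1]
opening: 0.0133
grip_force: 35.0
```

arm_command --series '[{"x": 0,"y": 0,"z": 0,"rx": 0,"ry": 0,"rz": 0},{"x": 0,"y": 0,"z": 0,"rx": 0,"ry": 0,"rz": 0},{"x": 0,"y": 0,"z": 0,"rx": 0,"ry": 0,"rz": 0},{"x": 0,"y": 0,"z": 0,"rx": 0,"ry": 0,"rz": 0},{"x": 0,"y": 0,"z": 0,"rx": 0,"ry": 0,"rz": 0},{"x": 0,"y": 0,"z": -5,"rx": 0,"ry": 0,"rz": 0},{"x": 0,"y": 0,"z": -15,"rx": 0,"ry": 0,"rz": 0},{"x": 0,"y": 0,"z": -35,"rx": 0,"ry": 0,"rz": 0},{"x": 0,"y": 0,"z": -65,"rx": 0,"ry": 0,"rz": 0},{"x": 0,"y": 0,"z": -100,"rx": 0,"ry": 0,"rz": 0},{"x": 0,"y": 0,"z": -140,"rx": 0,"ry": 0,"rz": 0},{"x": 0,"y": 0,"z": -170,"rx": 0,"ry": 0,"rz": 0},{"x": 0,"y": 0,"z": -170,"rx": 0,"ry": 0,"rz": 0},{"x": 0,"y": 0,"z": -170,"rx": 0,"ry": 0,"rz": 0}]' --hand 40

```text
time: 15.65
tool_pos: [0.5382, -0.1849, 0.2688]
tool_rot: [3.14, 0.0, 1.082]
contact_force: [-0.2, 1.2, -0.0]
opening: 0.04
grip_force: 0.0
```

```bash
python3 - <<'E'
from h import *
s=observe();print(s['tool_pos'],s['contact_force'],s['opening'])
p=read_camera("wrist");marks(p,["cover","cover_grip","cover_end","foam_bay"]);cv2.imwrite("pics/w4.png",p["pixels"])
p=read_camera("scene");marks(p,["cover","cover_grip","cover_end","foam_bay"])
E
```

```text
[ 0.53816638 -0.1849235   0.26883086] [-0.22409601  1.17364203 -0.02302721] 0.03999332935938255
cover [([0.5375, -0.1835, 0.0116], 0.61)]
cover_grip [([0.5366, -0.1835, 0.0534], 0.63)]
cover_end [([0.5648, -0.1385, 0.0338], 0.84)]
foam_bay []
cover [([0.5361, -0.1849, 0.0143], 0.87)]
cover_grip [([0.5342, -0.1867, 0.0547], 0.75)]
cover_end [([0.5644, -0.1323, 0.0373], 0.64), ([0.5375, -0.1837, 0.0526], 0.26), ([0.7621, 0.2752, 0.0059], 0.24)]
foam_bay [([0.5401, -0.1805, 0.0141], 0.71)]
```

View pics/w4.png

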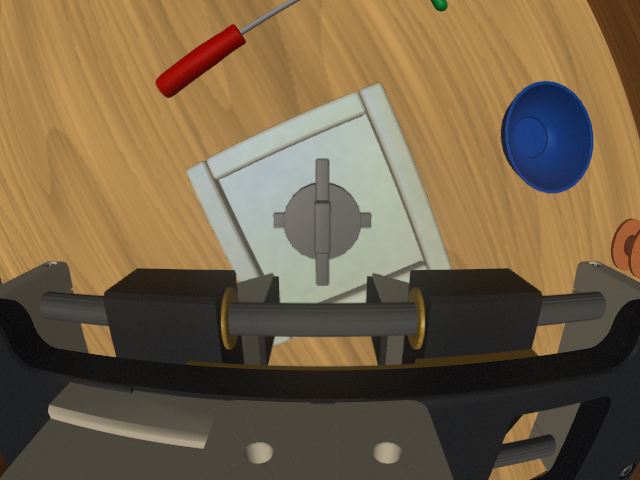

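The cover lies flat and centred in the bay at (322,221), bar up, and the gripper is well clear of it.

```bash
python3 -c "
from cell import *;print(hand_in())"
```

```text
the job is handed in; nothing more can be done
None
```

I turned the cover anticlockwise to its stop, lifted it straight out, and set it down flat in the foam bay with its crossbar up. I then let go and handed the job in at about 16 s; the hand-in returned no verdict.

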